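Lock the orange hook arm into the countertop rack

ROBOT

A 6-joint arm with a two-finger parallel gripper is mounted at the origin on a cart in front of the work surface, level with it; the furniture and walls round the work are solid. World frame = base frame: x ahead of the robot, y to its left, z up, the work surface at z = 0. Lengths are in m, angles in degrees, forces in N, time in s.
With the tool pointing down it reaches from about 0.25 to 0.725 m from the base axis. Payload 9.7 kg.
Tool frame: the origin (TCP) lies midway between the tips of the shut fingers; the grasp point (between the pads) lies 19 mm behind it; z points along the fingers, y is the line along which they close (so a half turn about z gives the same grasp; the last joint's range is limited). The gripper opens to 85 mm and grips with 20 to 120 N. Pads are 22 mm wide; open, the fingers measure 114 mm over their backs; the gripper's body (76 mm by 85 mm) begins 54 mm behind the grasp point. The pads swing forward as they close: fully open they stand 13 mm farther back than shut.
Start: joints at [-64.286, 4.979, 10.078, 95.1, 0, 90], TCP at [0.239, -0.496, 0.231] pointing down, gripper open.
Joint ranges: [-179.16, 179.16], [-48.56, 103.87], [-65.8, 70.77], [-126.05, 130.52], [-82.76, 87.17], [-180, 180]. Speed limits (degrees/s): [127.2, 127.2, 147.25, 180, 180, 180].

INTERFACE

Orientations are given as [roll, pitch, yaw] about the fixed x, y, z axes, in that order (R = Rz(yaw) Ry(pitch) Rx(roll)).
In Python, from workcell import bot gives the robot as it stands.
- The arm moves only by the shell command python3 -m crank 'ROWS' [FORCE]. ROWS is JSON, a list of rows, each an object with "gripper": the finger opening in mm, from 0 to 85.4; "travel": the shift along the tool's x, y, z in mm, a list of three; "twist": the turn, a rotation vector about the tool's x, y, z in rad, a list of three. In form: [{"gripper": gripper, "travel": [tx, ty, tz], "twist": [rx, ry, rz]}, ...]. A call has 1 to 12 rows; each row shifts and turns the commanded pose from where the row before left it, along the tool's axes as they then stand; what a row does not reach is not made up. A row lasts 1/8 s, in which the tool goes at most 62.5 mm and 10.7 degrees, less where a joint would pass 70% of its speed; a pose out of reach is approached as far as the arm can. A call is refused whole if a number of a shift passes 62.5 or a number of a turn 0.188, either way. A call with a gripper value outside its range is refused whole. The fingers move at their own pace and stop on an object; FORCE is the grip in N (left out, the last holds). Time passes only in rows, so rows that do not move let the fingers close. It gives the time, the measured TCP pose, the force, the opening and the grip force at its end, in the units of the state.
- bot.get_obs(): the state, without advancing time (a new reading comes with each control period).
- bot.camera(name): name is "scene" or "top" or "wrist"; returns the picture (400x640x3 uint8, red, green, blue); there is no depth.
- bot.calibration(name): a dict with "vfov" (degrees; the focal length in pixels is half the picture's height over the tangent of half this angle, whatever the lens; pixels are square), "cx", "cy" (the principal point, pixels), "k1" (the pictures are not rectified: a ray, as slopes to the right and down, at radius r is drawn at 1 + k1 r^2 times it, then the intrinsics apply), "camera_from_world" (4x4, takes a point from world to camera coordinates). Camera axes: x right, y down, z forward; pixel columns grow to the right and rows downward; lengths in m; the calibration is good to about 2 mm. A picture is of the moment at which its call begins: read the wrist's pose just before it. calibration takes no time and is no camera call; for the wrist camera it gives the pose at the moment of the call.
- bot.job_done(): hands the job in; it is judged then, once.
The state is a dict: "time": time; "q": joint angles; "qd": joint speeds; "joint_efforts": joint torques, N m; "ee_pos": TCP position; "tcp_rot": TCP orientation; "wrist_force": force on the tool from outside, world axes, zero at the start; "torque": the same for the moment, N m; "opening": finger opening in m; "grasp_force": force on a finger pad.
Only numpy, scipy, OpenCV 4.12 (cv2) and the standard library are available. Lean on these libraries where they do the work, as an engineer would, in place of code of your own. Each camera call takes 0.05 s, during which the arm holds its last target. There are 200 camera calls.

TASK

Hang the orange hook arm on the green slotted rack: put its two claws through the two slots from the front, then press it down until it is fully home and the sprung catch locks it, and let go. Leave the blue hook arm where it stands.

Things in the scene. Friction and masses are not known exactly. Their poses are not given: they have to be found in the camera images.
- orange_arm: Loose hook arm, 0.15-0.31 kg. Origin: middle of lower edge of back plate's rear face; +x to the claws, z up. mm: plate 110 wide (y), 62 tall, x -6..0. Orange web in front, 14 thick in y, x -90..-4, z 30..62: grip it from above near x -60. Steel J hook below it to x -115. Two claws at y +-38, 10 wide: 20 out (+x) at z 44..54, then lips down to z 26, 13 behind the plate.
- blue_arm: The other hook arm, same shape, size, origin and axes, but blue. Both start standing upright on the worktop in front of the rack, one left, one right, turned up to 0.45 rad. It must stay where it is.
- rack: Fixed green rack, yaw within 0.3 rad. Origin: on worktop under middle of uprights' front face (x 0); +x backwards. mm: two uprights x 0..8, 190 tall; dark foot x -20..60, y +-75. Slots at y +-38, 26 wide, sill z 130, top z 176. Orange arm, axes parallel to the rack's, enters along +x with its origin at z 113 until its plate meets the face (x 0), then goes down 27 till claws rest on sills: z 86.
- catch (a joint): Sprung brass nose between the rack's uprights, at z 98 mm of the rack, standing 5 mm out of the front face. 0 m = out; grows as pushed back. The descending plate's lower edge pushes it in about 0.005 m; at the bottom it springs out into a window in the plate (y +-22, z 6..26 mm) and locks. Passing it takes about 5 to 15 N, more than the arm's weight.

How it is judged (in metres and radians):
At the end, for the whole second after the job is handed in: The orange arm hangs in both slots with its plate against the rack (origin within about 10 mm in x and 14 mm in y of the seat, within 10 degrees of square and upright), no more than 5 mm above its seat, with the catch sprung out again (under 3 mm) and the arm at rest (x of orange_arm in the frame of rack between -0.01 and 0.006 m and y of orange_arm in the frame of rack between -0.014 and 0.014 m and z of orange_arm in the frame of rack between 0.078 and 0.091 m and angle between the x axis of orange_arm and the x axis of rack, either way round below 0.18 rad and angle between orange_arm's own z axis and vertical below 0.18 rad and value of joint catch below 0.003 m and linear speed of orange_arm below 0.02 m/s); the robot touches nothing.
It fails at once if the blue arm is moved more than 30 mm (distance of blue_arm from where it was at the start of the episode above 0.03 m).
It also fails if it takes over 38 s, if anything falls off the work surface, if the arm or the gripper's body presses on something with over 40 N, if the wrist force passes 120 N, or if a joint passes its speed limit or range.

## Working session

There is one attempt and no reset: what is moved stays moved. The work goes in short steps, Python scripts to look and compute and a shell command to move; the robot and the scene stay as the last step left them, time stands still between calls to the robot, and variables do not carry over. Pictures are saved under pics/ and viewed, at most 10 in all, crops included, and the job is handed in when it is done.

```bash
mkdir -p pics; ls; python3 - <<'E'
from workcell import bot
import cv2,json
for n in ("scene","top"):
    cv2.imwrite(f"pics/{n}0.png",bot.camera(n)[:,:,::-1])
    c=bot.calibration(n);print(n,c)
o=bot.get_obs();print({k:o[k] for k in("time","q","ee_pos","tcp_rot","opening","wrist_force")})
E
```

```text
pics
scene {'vfov': 45.085380435662955, 'cx': 316.33357397638355, 'cy': 192.81662839729137, 'k1': -0.08123768468994928, 'camera_from_world': array([[ 0.96146621,  0.27491153, -0.00252464, -0.59778749],
       [ 0.15262372, -0.541374  , -0.82681328, -0.00707605],
       [-0.22866727,  0.79456771, -0.56247083,  1.1581427 ],
       [ 0.        ,  0.        ,  0.        ,  1.        ]])}
top {'vfov': 51.899756272648304, 'cx': 321.9298026748801, 'cy': 201.4747412058715, 'k1': -0.08806875804592205, 'camera_from_world': array([[-3.04996436e-03, -9.99781324e-01,  2.06881910e-02,
        -1.15956918e-02],
       [-9.82169175e-01, -8.93934576e-04, -1.87997108e-01,
         6.22911972e-01],
       [ 1.87974492e-01, -2.08926879e-02, -9.81951672e-01,
         8.03185329e-01],
       [ 0.00000000e+00,  0.00000000e+00,  0.00000000e+00,
         1.00000000e+00]])}
{'time': 0.1, 'q': array([-6.42865543e+01,  5.00848100e+00,  1.00382269e+01,  9.50999852e+01,
        1.80824060e-03,  8.99989818e+01]), 'ee_pos': array([ 0.23854451, -0.49534062,  0.23064199]), 'tcp_rot': array([-1.79929761e+02, -1.80948749e-03,  2.57144618e+01]), 'opening': 0.08543334579750374, 'wrist_force': array([ 0.15621658, -0.20701499, -0.28110657])}
```

View pics/scene0.png

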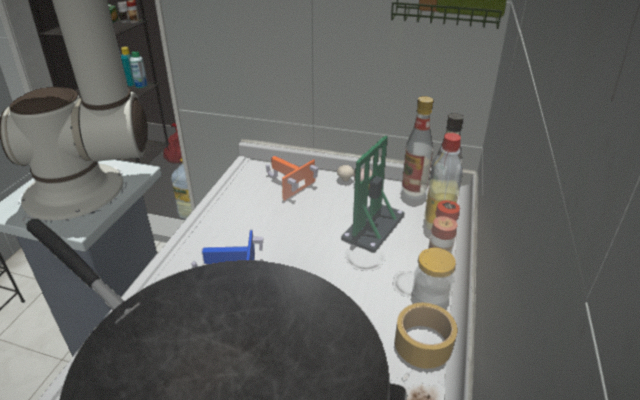

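View pics/top0.png

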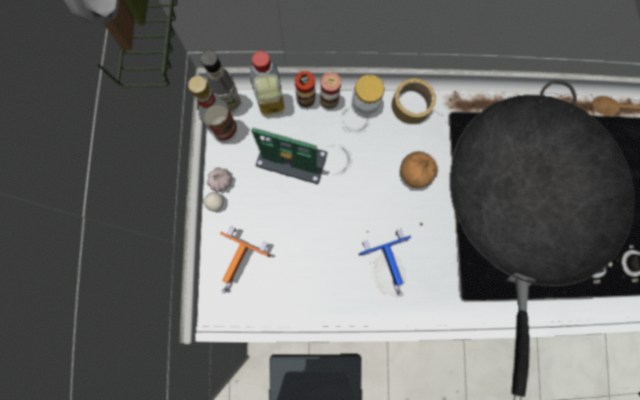

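```bash
python3 - <<'E'
import cv2,numpy as np
t=cv2.imread("pics/top0.png");s=cv2.imread("pics/scene0.png")
f=lambda im,x,y:cv2.resize(cv2.convertScaleAbs(im[y:y+75,x:x+100],alpha=1.3),(400,300),interpolation=cv2.INTER_CUBIC)
cv2.imwrite("pics/crop1.png",np.vstack([np.hstack([f(t,200,222),f(t,240,115)]),np.hstack([f(s,240,140),np.vstack([cv2.resize(s[130:255,330:430],(240,300)) .copy()]) .repeat(1,1) if 0 else cv2.copyMakeBorder(cv2.resize(s[130:255,330:430],(240,300),interpolation=cv2.INTER_CUBIC),0,0,0,160,cv2.BORDER_CONSTANT)])]))
E
cat > h.py <<'E'
import numpy as np,cv2
from workcell import bot
from scipy.spatial.transform import Rotation as R
def K(c):
    f=200/np.tan(np.radians(c["vfov"]/2));return np.array([[f,0,c["cx"]],[0,f,c["cy"]],[0,0,1]])
def proj(c,P):
    P=np.atleast_2d(P);p=P@c["camera_from_world"][:3,:3].T+c["camera_from_world"][:3,3]
    s=p[:,:2]/p[:,2:];s=s*(1+c["k1"]*(s**2).sum(1,keepdims=True));k=K(c);return s*k[0,0]+k[:2,2]
def ray(c,uv):
    d=cv2.undistortPoints(np.array([[uv]],float),K(c),np.array([c["k1"],0,0,0.]))[0,0]
    T=c["camera_from_world"];r=T[:3,:3].T
    return -r@T[:3,3],r@np.array([d[0],d[1],1])
def onz(c,uv,z):
    o,d=ray(c,uv);return o+d*(z-o[2])/d[2]
def tri(obs):
    A=0;b=0
    for c,uv in obs:
        o,d=ray(c,uv);d=d/np.linalg.norm(d);M=np.eye(3)-np.outer(d,d);A=A+M;b=b+M@o
    return np.linalg.solve(A,b)
E
```

```text
(no output)
```

View pics/crop1.png

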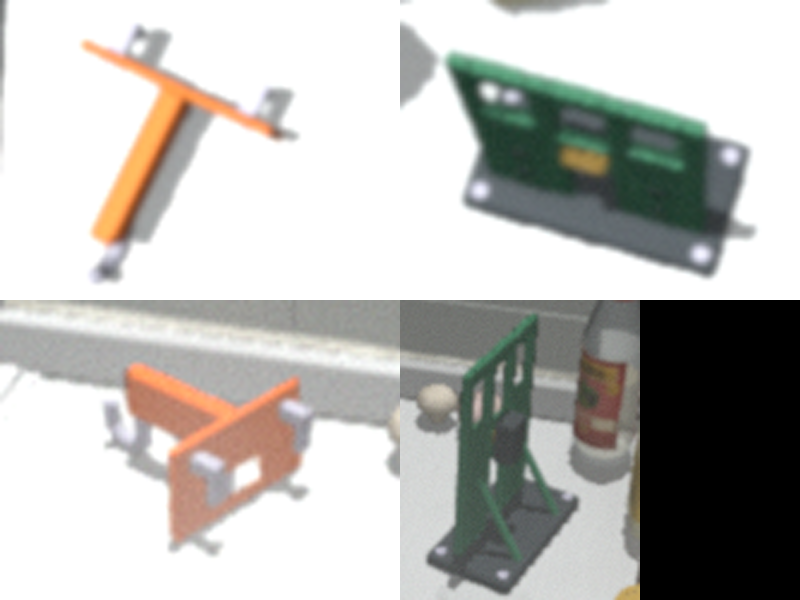

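```bash
python3 - <<'E'
from h import *
T=bot.calibration("top");S=bot.calibration("scene")
pr={"plate+y":((220.75,233),(314.5,160)),"plate-y":((269.25,255.2),(282.5,178.75)),"webfront":((226.75,281.2),(273.2,156.2)),
"racktop+y":((252.5,131.5),(387.1,137.1)),"racktop-y":((315.75,148.25),(356.25,163.3)),"footfr-":((318,183),(341.7,237.1)),"footbk-":((326.75,152),(375,251.7))}
for n,(a,b) in pr.items():
    p=tri([(T,a),(S,b)]);print(n,p.round(4),(proj(T,p)-a).round(1),(proj(S,p)-b).round(1))
for n,z in(("plate+y",.062),("plate-y",.062),("webfront",.062),("racktop+y",.19),("racktop-y",.19),("footfr-",.008)):print(n,onz(T,pr[n][0],z).round(4))
print("footfr+",onz(T,(256.25,165.75),.008))
c=bot.calibration("wrist");print(np.linalg.inv(c["camera_from_world"]).round(3),c["vfov"])
E
```

```text
plate+y [0.5584 0.1983 0.0592] [[-0.4 -1. ]] [[-0.9  0.2]]
plate-y [0.5128 0.0968 0.0606] [[-0.4 -1. ]] [[-1.   0.2]]
webfront [0.4598 0.1813 0.0641] [[-0.4 -0.9]] [[-0.8  0.1]]
racktop+y [0.7346 0.1199 0.1846] [[-0.7 -2. ]] [[-1.8  0.7]]
racktop-y [0.6985 0.0016 0.1856] [[-0.1 -0.2]] [[-0.2  0.1]]
footfr- [ 0.6762 -0.0042  0.0078] [[-0.2 -0.5]] [[-0.6  0.2]]
footbk- [ 0.7503 -0.0246  0.0026] [[-0.2 -0.4]] [[-0.5  0.1]]
plate+y [0.556  0.1967 0.062 ]
plate-y [0.5106 0.0957 0.062 ]
webfront [0.458  0.1809 0.062 ]
racktop+y [0.7286 0.1177 0.19  ]
racktop-y [0.6966 0.0015 0.19  ]
footfr- [ 0.6749 -0.0047  0.008 ]
footfr+ [0.71484174 0.13498466 0.008     ]
[[ 0.435 -0.864 -0.255  0.304]
 [-0.901 -0.417 -0.122 -0.463]
 [-0.001  0.282 -0.959  0.374]
 [ 0.     0.     0.     1.   ]] 59.83488980184291
```

```bash
r='{"gripper":85,"travel":[31.7,-30.9,2],"twist":[0,0,0]}'; python3 -m crank '[{"gripper":85,"travel":[31.7,-30.9,2],"twist":[0,0,0]},{"gripper":85,"travel":[31.7,-30.9,2],"twist":[0,0,0]},{"gripper":85,"travel":[31.7,-30.9,2],"twist":[0,0,0]},{"gripper":85,"travel":[31.7,-30.9,2],"twist":[0,0,0]},{"gripper":85,"travel":[31.7,-30.9,2],"twist":[0,0,0]},{"gripper":85,"travel":[31.7,-30.9,2],"twist":[0,0,0]},{"gripper":85,"travel":[31.7,-30.9,2],"twist":[0,0,0]},{"gripper":85,"travel":[31.7,-30.9,2],"twist":[0,0,0]},{"gripper":85,"travel":[31.7,-30.9,2],"twist":[0,0,0]},{"gripper":85,"travel":[31.7,-30.9,2],"twist":[0,0,0]},{"gripper":85,"travel":[31.7,-30.9,2],"twist":[0,0,0]},{"gripper":85,"travel":[31.7,-30.9,2],"twist":[0,0,0]}]'
python3 -m crank '[{"gripper":85,"travel":[31.7,-30.9,2],"twist":[0,0,0]},{"gripper":85,"travel":[31.7,-30.9,2],"twist":[0,0,0]},{"gripper":85,"travel":[31.7,-30.9,2],"twist":[0,0,0]},{"gripper":85,"travel":[31.7,-30.9,2],"twist":[0,0,0]},{"gripper":85,"travel":[0,0,0],"twist":[0,0,0.174]},{"gripper":85,"travel":[0,0,0],"twist":[0,0,0.174]},{"gripper":85,"travel":[0,0,0],"twist":[0,0,0.174]},{"gripper":85,"travel":[0,0,0],"twist":[0,0,0.174]},{"gripper":85,"travel":[0,0,0],"twist":[0,0,0.174]},{"gripper":85,"travel":[0,0,0],"twist":[0,0,0]},{"gripper":85,"travel":[0,0,0],"twist":[0,0,0]}]'
python3 - <<'E'
from h import *
c=bot.calibration("wrist");im=bot.camera("wrist")
np.save("w1.npy",c["camera_from_world"]);cv2.imwrite("pics/w1.png",im[:,:,::-1])
o=bot.get_obs();print(o["time"],o["ee_pos"],o["tcp_rot"],o["q"])
E
```

```text
time: 1.6
ee_pos: [0.4206, 0.0051, 0.207]
tcp_rot: [-180.0, 0.0, 25.7]
wrist_force: [1.1, -1.2, 0.6]
opening: 0.085
grasp_force: 0.0
time: 2.98
ee_pos: [0.4906, -0.0268, 0.1993]
tcp_rot: [-171.8, 2.8, -7.8]
wrist_force: [-0.3, 0.9, 0.2]
opening: 0.0854
grasp_force: 0.0
3.025 [ 0.4906158  -0.02621444  0.19935545] [-171.80760324    2.74240011   -7.74007961] [-7.79833369e+00 -1.08907906e+00 -7.96999664e-02  9.37601548e+01
  8.18960531e+00  1.79941213e+02]
```

View pics/w1.png

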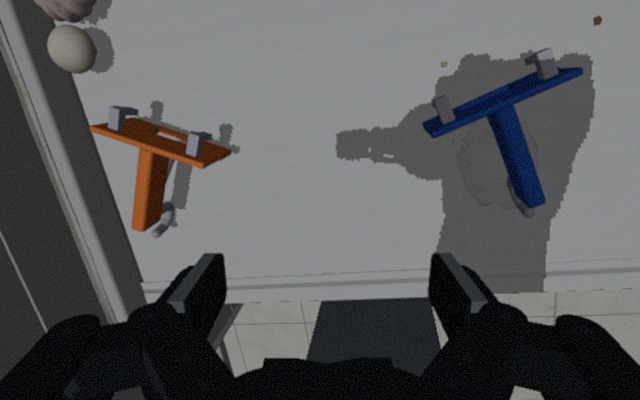

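```bash
cat >> h.py <<'E'
def plan(pos,rpy):
    o=bot.get_obs();r=R.from_euler("xyz",o["tcp_rot"],degrees=True);t=R.from_euler("xyz",rpy,degrees=True)
    print("t",o["time"],"pos",o["ee_pos"].round(4),o["tcp_rot"].round(2),"F",np.round(o["wrist_force"],1))
    d=np.array(pos)-o["ee_pos"]
    print("now travel",(r.inv().apply(d)*1e3).round(1),"after turn travel",(t.inv().apply(d)*1e3).round(1),"twist",(r.inv()*t).as_rotvec().round(4))
E
python3 - <<'E'
from h import *
plan([.482,.1705,.2],[180,0,-7.8])
# refine arm from wrist view
c=bot.calibration("wrist");c["camera_from_world"]=np.load("w1.npy")
for n,uv in dict(plY=(90,128),plmY=(231,151),plmYback=(203,167),webfL=(133,228),webfR=(148,231)).items():print(n,onz(c,uv,.062).round(4))
E
python3 -m crank '[{"gripper":85,"travel":[0,0,0],"twist":[0,0,-0.18]},{"gripper":85,"travel":[0,0,0],"twist":[0,0,-0.18]}]'
python3 - <<'E'
from h import *
plan([.482,.1705,.2],[180,0,10])
E
```

```text
t 3.025 pos [ 0.4906 -0.0262  0.1994] [-171.81    2.74   -7.74] F [0.2 0.1 1.2]
now travel [ -35.  -191.6   28.6] after turn travel [ -35.2 -193.7   -0.6] twist [-0.1429  0.0479 -0.0024]
plY [0.5578 0.2    0.062 ]
plmY [0.5223 0.0729 0.062 ]
plmYback [0.5114 0.102  0.062 ]
webfL [0.4596 0.1906 0.062 ]
webfR [0.4553 0.1755 0.062 ]
time: 3.28
ee_pos: [0.4907, -0.0254, 0.1995]
tcp_rot: [-171.4, -0.4, 13.1]
wrist_force: [-0.8, -0.4, -0.2]
opening: 0.085
grasp_force: 0.0
t 3.275 pos [ 0.4907 -0.0254  0.1995] [-171.38   -0.37   13.1 ] F [-0.8 -0.4 -0.2]
now travel [  35.9 -190.6   28.6] after turn travel [  25.5 -194.4   -0.5] twist [-0.1506 -0.0023  0.0544]
```

```bash
python3 -m crank '[{"gripper":85,"travel":[0,0,0],"twist":[-0.15,0,0]},{"gripper":85,"travel":[0,0,0],"twist":[0,0,-0.178]},{"gripper":85,"travel":[0,0,0],"twist":[0,0,-0.178]},{"gripper":85,"travel":[0,0,0],"twist":[0,0,-0.178]},{"gripper":85,"travel":[0,0,0],"twist":[0,0,-0.178]},{"gripper":85,"travel":[0,0,0],"twist":[0,0,-0.178]},{"gripper":85,"travel":[0,0,0],"twist":[0,0,-0.178]},{"gripper":85,"travel":[0,0,0],"twist":[0,0,-0.178]},{"gripper":85,"travel":[0,0,0],"twist":[0,0,-0.178]},{"gripper":85,"travel":[0,0,0],"twist":[0,0,-0.178]},{"gripper":85,"travel":[0,0,0],"twist":[0,0,-0.178]},{"gripper":85,"travel":[0,0,0],"twist":[0,0,-0.178]}]'
python3 -m crank '[{"gripper":85,"travel":[0,0,0],"twist":[0,0,-0.178]},{"gripper":85,"travel":[0,0,0],"twist":[0,0,-0.178]},{"gripper":85,"travel":[0,0,0],"twist":[0,0,-0.178]},{"gripper":85,"travel":[0,0,0],"twist":[0,0,0]}]'
python3 - <<'E'
from h import *
plan([.484,.171,.16],[180,0,155.9])
print(bot.get_obs()["q"])
E
```

```text
time: 4.78
ee_pos: [0.4907, -0.0253, 0.1995]
tcp_rot: [179.7, 0.1, 125.3]
wrist_force: [-0.4, -0.9, -0.3]
opening: 0.0849
grasp_force: 0.0
time: 5.28
ee_pos: [0.4906, -0.0255, 0.1995]
tcp_rot: [179.8, 0.2, 155.5]
wrist_force: [-0.0, -0.4, -0.5]
opening: 0.0849
grasp_force: 0.0
t 5.275 pos [ 0.4906 -0.0255  0.1995] [179.78   0.23 155.46] F [-0.  -0.4 -0.5]
now travel [ 87.8 175.9  39.8] after turn travel [ 86.3 176.7  39.5] twist [ 0.0038  0.0041 -0.0077]
[-3.04740889 -3.90295417 -2.4015749  91.20488326  0.1176617  21.49542621]
```

```bash
python3 -m crank '[{"gripper":85,"travel":[22,44,10],"twist":[0.004,0.004,-0.008]},{"gripper":85,"travel":[22,44,10],"twist":[0,0,0]},{"gripper":85,"travel":[22,44,10],"twist":[0,0,0]},{"gripper":85,"travel":[21,44,10],"twist":[0,0,0]},{"gripper":85,"travel":[0,0,0],"twist":[0,0,0]},{"gripper":85,"travel":[0,0,0],"twist":[0,0,0]}]'
python3 - <<'E'
from h import *
c=bot.calibration("wrist");im=bot.camera("wrist")
np.save("w2.npy",c["camera_from_world"]);cv2.imwrite("pics/w2.png",im[:,:,::-1])
plan([.484,.171,.027],[180,0,155.9])
E
```

```text
time: 6.02
ee_pos: [0.4835, 0.1698, 0.1596]
tcp_rot: [-180.0, 0.0, 155.8]
wrist_force: [1.1, -1.0, -0.7]
opening: 0.0848
grasp_force: 0.0
t 6.075 pos [0.4837 0.1692 0.1598] [-1.7998e+02  2.0000e-02  1.5575e+02] F [ 0.8 -0.4  0. ]
now travel [  0.5   1.8 132.8] after turn travel [  0.4   1.8 132.8] twist [-0.0003  0.0003 -0.0026]
```

View pics/w2.png

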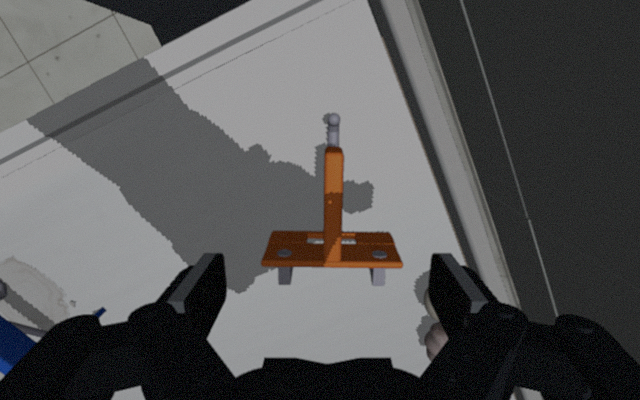

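```bash
python3 - <<'E'
from h import *
c=bot.calibration("wrist");c["camera_from_world"]=np.load("w2.npy")
L,Rr,a,b=[onz(c,uv,.062) for uv in((262,264.5),(402,264.5),(334,149.5),(333.5,262))]
print(L,Rr,a,b)
v=L-Rr;print("yaw plate",np.degrees(np.arctan2(-v[0],v[1])), "len",np.linalg.norm(v)); w=b-a;print("web yaw",np.degrees(np.arctan2(w[1],w[0])),np.linalg.norm(w))
o=bot.get_obs();e=o["ee_pos"][:2];y=R.from_euler('z',155.75,degrees=True).as_matrix()[:2,:2]
for p in(L,Rr,a,b):print((y.T@(p[:2]-e)*1e3).round(1))
E
```

```text
[0.51354816 0.10248549 0.062     ] [0.55770022 0.20082509 0.062     ] [0.45497137 0.18896973 0.062     ] [0.53410441 0.15357767 0.062     ]
yaw plate 155.82108900781253 len 0.10779648424656718
web yaw -24.096468075644683 0.08668699437241059
[-54.6  48.6]
[-54.5 -59.2]
[34.3 -6.2]
[-52.4  -6.5]
```

```bash
python3 -m crank '[{"gripper":85,"travel":[-2,5.8,30],"twist":[0,0,-0.002]},{"gripper":85,"travel":[0,0,40],"twist":[0,0,0]},{"gripper":85,"travel":[0,0,40],"twist":[0,0,0]},{"gripper":85,"travel":[0,0,23],"twist":[0,0,0]},{"gripper":85,"travel":[0,0,0],"twist":[0,0,0]},{"gripper":0,"travel":[0,0,0],"twist":[0,0,0]},{"gripper":0,"travel":[0,0,0],"twist":[0,0,0]},{"gripper":0,"travel":[0,0,0],"twist":[0,0,0]},{"gripper":0,"travel":[0,0,0],"twist":[0,0,0]},{"gripper":0,"travel":[0,0,0],"twist":[0,0,0]},{"gripper":0,"travel":[0,0,0],"twist":[0,0,0]}]' 80
python3 - <<'E'
from h import *
plan([.484,.171,.027],[180,0,155.8]);o=bot.get_obs();print(o["opening"],o["grasp_force"])
E
```

```text
time: 7.45
ee_pos: [0.4882, 0.174, 0.0272]
tcp_rot: [180.0, 0.0, 156.0]
wrist_force: [-1.0, 0.2, 5.0]
opening: 0.0128
grasp_force: 78.6
t 7.45 pos [0.4882 0.174  0.0272] [1.7998e+02 4.0000e-02 1.5596e+02] F [-1.   0.2  5. ]
now travel [ 2.6 -4.5  0.2] after turn travel [ 2.6 -4.5  0.2] twist [0.0004 0.0008 0.0028]
0.012798441207468987 78.62172245979309
```

```bash
python3 -m crank '[{"gripper":0,"travel":[0,0,-40],"twist":[0,0,0]},{"gripper":0,"travel":[0,0,-40],"twist":[0,0,0]},{"gripper":0,"travel":[0,0,-33],"twist":[0,0,0]},{"gripper":0,"travel":[0,0,0],"twist":[0,0,-0.135]},{"gripper":0,"travel":[0,0,0],"twist":[0,0,0]}]'
python3 - <<'E'
from h import *
plan([.618,.088,.140],[180,0,163.7]);o=bot.get_obs();print(o["opening"],o["grasp_force"])
E
```

```text
time: 8.07
ee_pos: [0.4877, 0.1739, 0.1392]
tcp_rot: [-180.0, -0.0, 163.7]
wrist_force: [-0.7, -1.1, -3.2]
opening: 0.0131
grasp_force: 78.3
t 8.075 pos [0.4877 0.1739 0.1392] [-1.7997e+02 -3.0000e-02  1.6366e+02] F [-0.7 -1.1 -3.2]
now travel [-149.2  -45.8   -0.8] after turn travel [-149.1  -45.9   -0.8] twist [-0.0005 -0.0005 -0.0008]
0.013119457413988365 78.26856851577759
```

```bash
python3 -m crank '[{"gripper":0,"travel":[-37,-11.5,-0.2],"twist":[0,0,0]},{"gripper":0,"travel":[-37,-11.5,-0.2],"twist":[0,0,0]},{"gripper":0,"travel":[-37,-11.5,-0.2],"twist":[0,0,0]},{"gripper":0,"travel":[-37,-11.5,-0.2],"twist":[0,0,0]},{"gripper":0,"travel":[0,0,0],"twist":[0,0,0]},{"gripper":0,"travel":[0,0,0],"twist":[0,0,0]}]'
python3 - <<'E'
from h import *
t=bot.camera("top")[:,:,::-1];s=bot.camera("scene")[:,:,::-1]
plan([.618,.088,.140],[180,0,163.7])
f=lambda im,x,y,a:cv2.resize(cv2.convertScaleAbs(im[y:y+100,x:x+100],alpha=a),(400,400),interpolation=cv2.INTER_CUBIC)
cv2.imwrite("pics/c2.png",np.hstack([f(t,240,110,1.4),f(s,310,120,1.4)]))
E
```

```text
time: 8.82
ee_pos: [0.6164, 0.0882, 0.1392]
tcp_rot: [-179.9, -0.1, 163.6]
wrist_force: [0.2, -0.2, -1.9]
opening: 0.0131
grasp_force: 78.1
t 8.925 pos [0.6163 0.0887 0.14  ] [-1.7997e+02 -5.0000e-02  1.6367e+02] F [-0.6  0.1 -3.1]
now travel [-1.8 -0.2  0. ] after turn travel [-1.8 -0.2  0. ] twist [-0.0005 -0.0008 -0.0006]
```

View pics/c2.png

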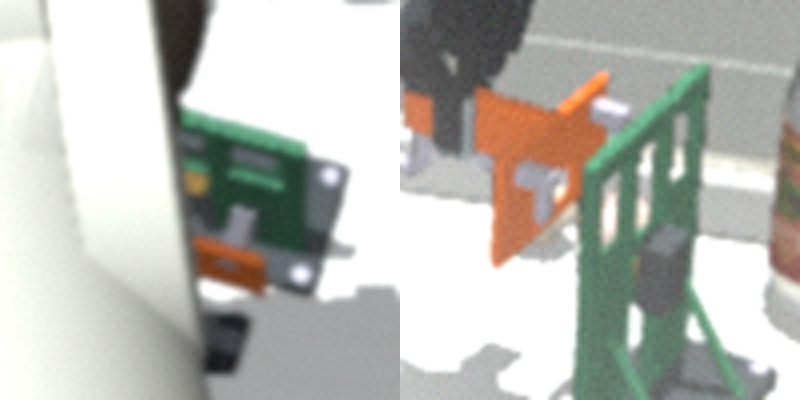

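```bash
python3 - <<'E'
from h import *
T=bot.calibration("top");S=bot.calibration("scene")
a=onz(T,(304.1,155.2),.130);b=onz(T,(267.2,144.7),.130);v=b-a;yaw=np.arctan2(-v[0],v[1])
ex=np.array([np.cos(yaw),np.sin(yaw)]);ey=np.array([-ex[1],ex[0]])
m=((a+b)/2)[:2]-.004*ex
print("rack slots: sep",np.linalg.norm(v),"yaw",np.degrees(yaw),"origin",m)
e=np.array([.6163,.0885]);t=np.radians(-16.33);ax=np.array([np.cos(t),np.sin(t)]);ay=np.array([-ax[1],ax[0]])
org=e+.0554*ax
for n,uv,z,x,y in(("clawtip",(300.9,162),.167,.020,-.038),("plate-y",(306.7,176.5),.175,-.003,-.055)):
    p=onz(T,uv,z)[:2];q=org+x*ax+y*ay
    d=p-org;print(n,"meas",p,"pred",q,"diff in arm axes mm",1e3*np.array([(p-q)@ax,(p-q)@ay]).round(4))
ry=np.radians(-16.3);rx=np.array([np.cos(ry),np.sin(ry)]);rv=np.array([-rx[1],rx[0]])
print("org rel rack slots",1e3*(org-m)@rx,1e3*(org-m)@rv)
# scene view: arm +y plate top corner, rack top corners (front)
for n,uv in(("plate+y top",(310+205/4,120+75/4)),("plate-y top",(310+96/4,120+163/4))):
    p=onz(S,uv,.175)[:2];d=p-org;print(n,"arm coords mm",1e3*d@ax,1e3*d@ay)
E
```

```text
rack slots: sep 0.0761579460717861 yaw -16.42454457612695 origin [0.7088785  0.06166952]
clawtip meas [0.67720794 0.02903236] pred [0.6779738  0.03083283] diff in arm axes mm [-0.2 -1.9]
plate-y meas [0.64729672 0.01795832] pred [0.65112178 0.02098553] diff in arm axes mm [-2.8 -4. ]
org rel rack slots -40.987763800886285 -0.26067411787144784
plate+y top arm coords mm 1.5193579438410882 49.55897922792902
plate-y top arm coords mm -0.6162174250586445 -58.15090766801542
```

```bash
python3 -m crank '[{"gripper":0,"travel":[-10,2,0],"twist":[0,0,0.001]},{"gripper":0,"travel":[-10,0,0],"twist":[0,0,0]},{"gripper":0,"travel":[-10,0,0],"twist":[0,0,0]},{"gripper":0,"travel":[-6,0,0],"twist":[0,0,0]},{"gripper":0,"travel":[0,0,0],"twist":[0,0,0]}]'
python3 -m crank '[{"gripper":0,"travel":[-2,0,0],"twist":[0,0,0]},{"gripper":0,"travel":[-2,0,0],"twist":[0,0,0]},{"gripper":0,"travel":[0,0,0],"twist":[0,0,0]}]'
```

```text
time: 9.55
ee_pos: [0.6525, 0.0797, 0.14]
tcp_rot: [-180.0, -0.0, 163.6]
wrist_force: [-0.7, -0.4, -2.7]
opening: 0.0126
grasp_force: 78.1
time: 9.93
ee_pos: [0.656, 0.0789, 0.1404]
tcp_rot: [-180.0, 0.0, 163.6]
wrist_force: [0.7, -0.5, -2.6]
opening: 0.0131
grasp_force: 78.2
```

```bash
for i in 1; do python3 -m crank '[{"gripper":0,"travel":[-1.5,0,0],"twist":[0,0,0]},{"gripper":0,"travel":[0,0,0],"twist":[0,0,0]}]'; done; python3 -m crank '[{"gripper":0,"travel":[-1.5,0,0],"twist":[0,0,0]},{"gripper":0,"travel":[0,0,0],"twist":[0,0,0]}]';python3 -m crank '[{"gripper":0,"travel":[-1.5,0,0],"twist":[0,0,0]},{"gripper":0,"travel":[0,0,0],"twist":[0,0,0]}]'
python3 - <<'E'
from h import *
t=bot.camera("top")[:,:,::-1];s=bot.camera("scene")[:,:,::-1]
f=lambda im,x,y,a:cv2.resize(cv2.convertScaleAbs(im[y:y+100,x:x+100],alpha=a),(400,400),interpolation=cv2.INTER_CUBIC)
cv2.imwrite("pics/c3.png",np.hstack([f(t,240,110,1.4),f(s,310,120,1.4)]))
E
```

```text
time: 10.18
ee_pos: [0.6574, 0.0784, 0.1403]
tcp_rot: [-180.0, -0.0, 163.6]
wrist_force: [-0.2, -0.4, -2.7]
opening: 0.013
grasp_force: 78.2
time: 10.42
ee_pos: [0.6589, 0.078, 0.1403]
tcp_rot: [-180.0, 0.0, 163.6]
wrist_force: [-0.0, 0.4, -1.6]
opening: 0.0131
grasp_force: 78.1
time: 10.68
ee_pos: [0.6596, 0.0776, 0.1403]
tcp_rot: [-180.0, -0.1, 163.7]
wrist_force: [-5.0, -0.4, 0.4]
opening: 0.0128
grasp_force: 78.3
```

View pics/c3.png

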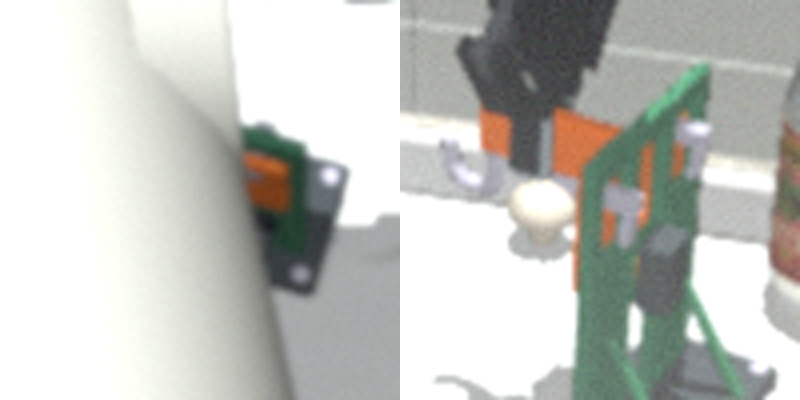

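```bash
python3 -m crank '[{"gripper":0,"travel":[0,0,4],"twist":[0,0,0]},{"gripper":0,"travel":[0,0,4],"twist":[0,0,0]},{"gripper":0,"travel":[0,0,0],"twist":[0,0,0]}]';python3 -m crank '[{"gripper":0,"travel":[0,0,4],"twist":[0,0,0]},{"gripper":0,"travel":[0,0,4],"twist":[0,0,0]},{"gripper":0,"travel":[0,0,0],"twist":[0,0,0]}]'; python3 -m crank '[{"gripper":0,"travel":[0,0,4],"twist":[0,0,0]},{"gripper":0,"travel":[0,0,0],"twist":[0,0,0]}]'
```

```text
time: 11.15
ee_pos: [0.6597, 0.078, 0.1324]
tcp_rot: [180.0, -0.1, 163.7]
wrist_force: [-4.9, 1.6, 0.3]
opening: 0.0134
grasp_force: 78.2
time: 11.52
ee_pos: [0.6597, 0.0781, 0.1249]
tcp_rot: [180.0, -0.1, 163.7]
wrist_force: [-5.9, 1.3, 1.4]
opening: 0.0132
grasp_force: 78.6
time: 11.78
ee_pos: [0.6596, 0.078, 0.1202]
tcp_rot: [180.0, -0.1, 163.7]
wrist_force: [-5.0, 1.9, -0.4]
opening: 0.013
grasp_force: 78.3
```

```bash
python3 -m crank '[{"gripper":0,"travel":[0,0,2],"twist":[0,0,0]},{"gripper":0,"travel":[0,0,2],"twist":[0,0,0]},{"gripper":0,"travel":[0,0,0],"twist":[0,0,0]}]';python3 -m crank '[{"gripper":0,"travel":[0,0,2],"twist":[0,0,0]},{"gripper":0,"travel":[0,0,1],"twist":[0,0,0]},{"gripper":0,"travel":[0,0,0],"twist":[0,0,0]}]'; python3 -m crank '[{"gripper":0,"travel":[0,0,1],"twist":[0,0,0]},{"gripper":0,"travel":[0,0,0],"twist":[0,0,0]}]'
```

```text
time: 12.15
ee_pos: [0.6597, 0.0778, 0.1161]
tcp_rot: [-180.0, -0.1, 163.7]
wrist_force: [-4.2, 1.9, -2.2]
opening: 0.013
grasp_force: 78.1
time: 12.52
ee_pos: [0.6598, 0.0779, 0.1135]
tcp_rot: [-180.0, -0.1, 163.7]
wrist_force: [-5.7, 1.7, 1.1]
opening: 0.0127
grasp_force: 78.6
time: 12.78
ee_pos: [0.6598, 0.0779, 0.1133]
tcp_rot: [180.0, -0.0, 163.7]
wrist_force: [-8.5, 3.0, 4.7]
opening: 0.0128
grasp_force: 79.0
```

```bash
python3 -m crank '[{"gripper":0,"travel":[0,0,1.5],"twist":[0,0,0]},{"gripper":0,"travel":[0,0,1.5],"twist":[0,0,0]},{"gripper":0,"travel":[0,0,0],"twist":[0,0,0]}]'; python3 -m crank '[{"gripper":0,"travel":[0,0,-3],"twist":[0,0,0]},{"gripper":0,"travel":[0,0,-2.5],"twist":[0,0,0]},{"gripper":0,"travel":[0,0,0],"twist":[0,0,0]}]'
```

```text
time: 13.15
ee_pos: [0.6597, 0.0779, 0.1129]
tcp_rot: [180.0, 0.1, 163.7]
wrist_force: [-15.2, 0.6, 18.9]
opening: 0.013
grasp_force: 81.3
time: 13.52
ee_pos: [0.6597, 0.0777, 0.1144]
tcp_rot: [-180.0, -0.1, 163.7]
wrist_force: [-6.1, 1.1, -1.3]
opening: 0.0129
grasp_force: 78.2
```

```bash
python3 -m crank '[{"gripper":0,"travel":[0,0,-2],"twist":[0,0,0]},{"gripper":0,"travel":[0,0,-2],"twist":[0,0,0]},{"gripper":0,"travel":[0,0,0],"twist":[0,0,0]}]'
```

```text
time: 13.9
ee_pos: [0.6595, 0.0777, 0.1176]
tcp_rot: [-179.9, -0.2, 163.6]
wrist_force: [-5.8, 1.9, -8.6]
opening: 0.0136
grasp_force: 78.0
```

```bash
python3 -m crank '[{"gripper":0,"travel":[0,0,2],"twist":[0,0,0]},{"gripper":0,"travel":[0,0,2],"twist":[0,0,0]},{"gripper":0,"travel":[0,0,2],"twist":[0,0,0]},{"gripper":0,"travel":[0,0,1],"twist":[0,0,0]},{"gripper":0,"travel":[0,0,0],"twist":[0,0,0]}]'; python3 -m crank '[{"gripper":0,"travel":[0,0,-1.5],"twist":[0,0,0]},{"gripper":40,"travel":[1,0,0],"twist":[0,0,0]},{"gripper":60,"travel":[0,0,0],"twist":[0,0,0]},{"gripper":60,"travel":[0,0,0],"twist":[0,0,0]},{"gripper":60,"travel":[0,0,0],"twist":[0,0,0]},{"gripper":60,"travel":[0,0,0],"twist":[0,0,0]}]'
```

```text
time: 14.52
ee_pos: [0.6598, 0.0778, 0.1133]
tcp_rot: [180.0, 0.0, 163.7]
wrist_force: [-11.0, 2.1, 4.7]
opening: 0.0132
grasp_force: 79.9
time: 15.28
ee_pos: [0.6594, 0.0778, 0.1133]
tcp_rot: [-180.0, 0.0, 163.6]
wrist_force: [0.4, -0.3, -0.6]
opening: 0.0596
grasp_force: 0.0
```

Released; retreat upward, then back, and look.

```bash
python3 -m crank '[{"gripper":60,"travel":[0,0,-20],"twist":[0,0,0]},{"gripper":60,"travel":[0,0,-35],"twist":[0,0,0]},{"gripper":60,"travel":[0,0,-35],"twist":[0,0,0]},{"gripper":60,"travel":[40,0,-10],"twist":[0,0,0]},{"gripper":60,"travel":[50,0,0],"twist":[0,0,0]},{"gripper":60,"travel":[50,0,0],"twist":[0,0,0]},{"gripper":60,"travel":[50,0,0],"twist":[0,0,0]},{"gripper":60,"travel":[50,0,0],"twist":[0,0,0]},{"gripper":60,"travel":[0,0,0],"twist":[0,0,0]},{"gripper":60,"travel":[0,0,0],"twist":[0,0,0]}]'
python3 - <<'E'
from h import *
t=bot.camera("top")[:,:,::-1];s=bot.camera("scene")[:,:,::-1]
f=lambda im,x,y,a:cv2.resize(cv2.convertScaleAbs(im[y:y+100,x:x+100],alpha=a),(400,400),interpolation=cv2.INTER_CUBIC)
cv2.imwrite("pics/c4.png",np.hstack([f(t,240,110,1.4),f(s,310,120,1.4)]))
E
```

```text
time: 16.52
ee_pos: [0.4294, 0.1456, 0.2137]
tcp_rot: [180.0, 0.1, 163.7]
wrist_force: [-0.5, -0.6, 0.4]
opening: 0.0601
grasp_force: 0.0
```

View pics/c4.png

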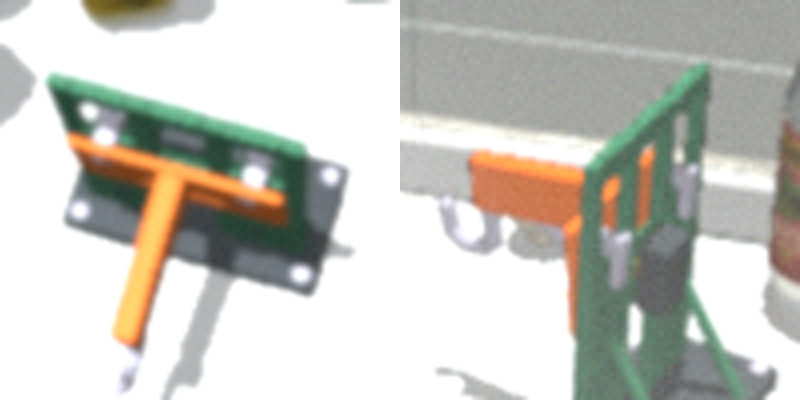

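```bash
python3 - <<'E'
from h import *
from scipy.optimize import least_squares
T=bot.calibration("top");S=bot.calibration("scene")
p=tri([(T,(271.7,194.3)),(S,(328.5,158))]);print("web tip",p)
rk=np.array([.7128,.0605]);Rk=R.from_euler("z",-16.4,degrees=True)
print("tip in rack",Rk.inv().apply(p-np.r_[rk,0]))
# fit arm pose x,z,pitch,y in rack frame
P=np.array([[-.003,.055,.062],[-.003,-.055,.062],[-.090,0,.062]]);uv=[(257.5,144.5),(312,160.5),(271.7,194.3)]
def arm(v,P):return Rk.apply(R.from_euler("y",v[3]).apply(P)+v[:3])+np.r_[rk,0]
def f(v):
    r=[(proj(T,arm(v,P))-uv).ravel(),(proj(S,arm(v,P[2:]))-(328.5,158)).ravel()]
    return np.concatenate(r)
s=least_squares(f,[0,0,.086,0]);print(s.x.round(4),s.fun.round(1))
for u in(0,-.05,-.1,-.15):print(u,proj(S,arm([0,0,.086,u],P[2:])),proj(T,arm([0,0,.086,u],P[2:])))
E
```

```text
web tip [0.62282866 0.08566145 0.13793234]
tip in rack [-0.09341488 -0.00126491  0.13793234]
[-0.0052 -0.0009  0.0738  0.0196] [ 0.5  0.2 -0.2 -0.5 -0.5 -0.4 -0.7  0.1]
0 [[329.71138951 154.1251606 ]] [[270.83883049 190.71956961]]
-0.05 [[328.45548847 155.65964136]] [[270.60691321 192.71206901]]
-0.1 [[327.30340748 157.27161714]] [[270.42212134 194.58539887]]
-0.15 [[326.25674396 158.95632806]] [[270.284266   196.33548794]]
```

```bash
python3 -c "
from workcell import bot
print(bot.job_done())"
```

```text
the job is handed in; nothing more can be done
None
```

I hung the orange arm with both claws in the slots, released it and handed the job in at about 16.6 s. I did not see a verdict. A lift test met about 6 N beyond the arm's weight, which points to the catch having locked. The arm droops forward by roughly 0.1 rad (limit 0.18), and the robot never came near the blue arm.

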